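Switch on and zero the scale under the pink pigment pot

ROBOT

A 6-joint arm with a two-finger parallel gripper is mounted at the origin on the work surface. World frame = base frame: x ahead of the robot, y to its left, z up, the work surface at z = 0. Lengths are in mm, angles in rad, forces in N, time in s.
With the tool pointing down it reaches from about 300 to 1000 mm from the base axis. Payload 5.1 kg.
Tool frame: the origin (TCP) lies between the finger pads; the fingertips stand 22 mm ahead of it and the grasp point (between the pads) lies 3 mm ahead of it; z points along the fingers, y is the line along which they close (so a half turn about z gives the same grasp; the last joint's range is limited). The gripper opens to 95 mm and grips with 3 to 60 N. Pads are 20 mm wide; open, the fingers measure 119 mm over their backs; the gripper's body (75 mm by 180 mm) begins 59 mm behind the grasp point.
Start: joints at [1.188, 0.124, 1.65, -0, 1.367, -0.083], TCP at [191.985, 620.988, 212.656] pointing down, gripper open.
Joint ranges: [-2.61, 2.61], [-1.02, 2.33], [0.03, 2.71], [-1.35, 4.49], [0.32, 2.68], [-2.91, 2.91]. Speed limits (rad/s): [2.57, 2.57, 3.14, 3.14, 3.14, 3.14].

INTERFACE

Orientations are given as a unit quaternion [x, y, z, w].
In Python, from plant import ctrl gives the robot as it stands. The module is installed in compiled form; this text tells all that it offers.
- The arm moves only by the tool send_rows, never from a script. Its argument "increments" is a list that holds one entry, the list of rows, each a list of 7 numbers: the gripper's target within -1 to 1 (shut at 1, half-way at 0, fully open at -1), then the shift along the world's x, y, z in m, then the turn, a rotation vector about the world's x, y, z in rad. In form: [[[grip, dx, dy, dz, ax, ay, az], ...]]. A call has 1 to 5 rows; each row is the pose to reach, as a shift and turn from the pose commanded when the call began; what a row does not reach only later rows make up. A row lasts 1/12 s, in which the tool goes at most 41.7 mm and 7.16 degrees, less where a joint would pass 70% of its speed; a pose out of reach is approached as far as the arm can. A call with a gripper value outside its range is refused whole. The fingers move at their own pace and stop on an object; the grip force is fixed at half the most. Time passes only in rows, so rows that repeat a pose let the fingers close. It gives the time, the measured TCP pose, the force, the opening and the grip force at its end, in the units of the state.
- ctrl.get_obs(): the state, without advancing time (a new reading comes with each control period).
- ctrl.snapshot(name): name is "scene" or "top" or "wrist"; returns (picture, depth): 384x512x3 uint8, red, green, blue; 384x512 float32, mm along the optical axis (not along the pixel's ray), 0 where there is no reading.
- ctrl.camera_info(name): a dict with "mtx" (3x3 intrinsics, pixels), "dist_coeffs" ([k1, k2, p1, p2, k3] as OpenCV has them; the pictures are not rectified), "cam_to_world" (4x4, takes a point from camera to world coordinates). Camera axes: x right, y up, looking along -z (the intrinsics and any distortion apply to the point x, -y, -z); pixel columns grow to the right and rows downward; lengths in mm; the calibration is good to about 2 mm. A picture is of the moment at which its call begins: read the wrist's pose just before it. camera_info takes no time and is no camera call; for the wrist camera it gives the pose at the moment of the call.
- ctrl.hand_in(): hands the job in; it is judged then, once.
The state is a dict: "clock": time; "q": joint angles; "qd": joint speeds; "tau": joint torques, N m; "eef_pos": TCP position; "tool_rot": TCP orientation; "ft_force": force on the tool from outside, world axes, zero at the start; "wrist_torque": the same for the moment, N m; "grip_width": finger opening in mm; "gripper_force": force on a finger pad.
Only numpy, scipy, OpenCV 4.12 (cv2) and the standard library are available. Lean on these libraries where they do the work, as an engineer would, in place of code of your own. Each camera call takes 0.05 s, during which the arm holds its last target. There are 200 camera calls.

TASK

The pink pigment is about to be weighed out for a resin pour: with a light fingertip press, press down and release the green key of the scale that carries the pink pot to switch it on, then in the same way its blue key to zero it. Leave the pots on their scales and everything else on the table untouched, and draw the hand clear.

Things in the scene. Friction and masses are not known exactly. Their poses are not given: they have to be found in the camera images.
- scale_pink: white bench scale carrying the pink pigment pot (all three scales are alike and do not move when pressed): housing 170 mm deep (its x) by 150 mm wide (its y), top of the housing 28 mm above the table. Origin at the centre of its underside on the table; the key panel is at its -x end, the side nearest the robot, with the dark display at x = -58 mm, y = 0; the steel pan (100 x 136 mm) is centred at x = +30 mm with its top 36 mm above the table
- on_pink_top (a point): centre of the top of the green (switch on) key of the scale with the pink pot: round, 26 mm across, at x = -58 mm, y = +48 mm of its scale, its top 37 mm above the table when up (9 mm proud of the housing); it goes straight down. The point goes down with it
- on_pink (a joint): travel of that key in m: 0 up, 0.006 fully down. It starts to move at about 2 N, needs about 3.5 N half way (where it registers) and 5 N fully down, and springs back when released
- zero_pink_top (a point): centre of the top of the blue (zero) key of the scale with the pink pot: round, 26 mm across, at x = -58 mm, y = -48 mm of its scale, its top 37 mm above the table when up (9 mm proud of the housing); it goes straight down. The point goes down with it
- zero_pink (a joint): travel of that key in m: 0 up, 0.006 fully down. It starts to move at about 2 N, needs about 3.5 N half way (where it registers) and 5 N fully down, and springs back when released
- pot_pink: loose closed pink pigment pot on its scale's pan, pink body and pink disc in its black lid (64 mm across), 55 mm high, top about 91 mm above the table; origin at the centre of its underside, z up. Not to be touched
- scale_teal: white bench scale carrying the teal pigment pot (all three scales are alike and do not move when pressed): housing 170 mm deep (its x) by 150 mm wide (its y), top of the housing 28 mm above the table. Origin at the centre of its underside on the table; the key panel is at its -x end, the side nearest the robot, with the dark display at x = -58 mm, y = 0; the steel pan (100 x 136 mm) is centred at x = +30 mm with its top 36 mm above the table
- on_teal_top (a point): centre of the top of the green (switch on) key of the scale with the teal pot: round, 26 mm across, at x = -58 mm, y = +48 mm of its scale, its top 37 mm above the table when up (9 mm proud of the housing); it goes straight down. The point goes down with it
- on_teal (a joint): travel of that key in m: 0 up, 0.006 fully down. It starts to move at about 2 N, needs about 3.5 N half way (where it registers) and 5 N fully down, and springs back when released
- zero_teal_top (a point): centre of the top of the blue (zero) key of the scale with the teal pot: round, 26 mm across, at x = -58 mm, y = -48 mm of its scale, its top 37 mm above the table when up (9 mm proud of the housing); it goes straight down. The point goes down with it
- zero_teal (a joint): travel of that key in m: 0 up, 0.006 fully down. It starts to move at about 2 N, needs about 3.5 N half way (where it registers) and 5 N fully down, and springs back when released
- pot_teal: loose closed teal pigment pot on its scale's pan, teal body and teal disc in its black lid (64 mm across), 55 mm high, top about 91 mm above the table; origin at the centre of its underside, z up. Not to be touched
- scale_ochre: white bench scale carrying the ochre pigment pot (all three scales are alike and do not move when pressed): housing 170 mm deep (its x) by 150 mm wide (its y), top of the housing 28 mm above the table. Origin at the centre of its underside on the table; the key panel is at its -x end, the side nearest the robot, with the dark display at x = -58 mm, y = 0; the steel pan (100 x 136 mm) is centred at x = +30 mm with its top 36 mm above the table
- on_ochre_top (a point): centre of the top of the green (switch on) key of the scale with the ochre pot: round, 26 mm across, at x = -58 mm, y = +48 mm of its scale, its top 37 mm above the table when up (9 mm proud of the housing); it goes straight down. The point goes down with it
- on_ochre (a joint): travel of that key in m: 0 up, 0.006 fully down. It starts to move at about 2 N, needs about 3.5 N half way (where it registers) and 5 N fully down, and springs back when released
- zero_ochre_top (a point): centre of the top of the blue (zero) key of the scale with the ochre pot: round, 26 mm across, at x = -58 mm, y = -48 mm of its scale, its top 37 mm above the table when up (9 mm proud of the housing); it goes straight down. The point goes down with it
- zero_ochre (a joint): travel of that key in m: 0 up, 0.006 fully down. It starts to move at about 2 N, needs about 3.5 N half way (where it registers) and 5 N fully down, and springs back when released
- pot_ochre: loose closed ochre pigment pot on its scale's pan, ochre body and ochre disc in its black lid (64 mm across), 55 mm high, top about 91 mm above the table; origin at the centre of its underside, z up. Not to be touched
- mixing_cup: bystander: clear tapered mixing cup, 82 mm across the rim, 95 mm high; origin at the centre of its underside, z up
- spray_can: bystander: blue and yellow spray can with red cap, 64 mm across, 150 mm high; origin at the centre of its underside, z up
- wash_bottle: bystander: yellow conical wash bottle with black spout, 84 mm across, 155 mm high; origin at the centre of its underside, z up
- stick_cup: bystander: clear cup of wooden stir sticks, 68 mm across, about 118 mm high; origin at the centre of its underside, z up
Mind the look-alikes: they are no part of the job. What is shaped like the scale_pink but purple or red is not meant.

How it is judged:
By the outcome, as a careful person would: the job done as asked, in the order asked, and still so for the second after the job is handed in, with the robot touching nothing.
It also fails if it takes over 42 s, if anything falls off the work surface, if the arm or the gripper's body presses on something with over 40 N, if the wrist force passes 120 N, or if a joint passes its speed limit or range.

## Working session

There is one attempt and no reset: what is moved stays moved. The work goes in short steps, Python scripts to look and compute and a tool call to move; the robot and the scene stay as the last step left them, time stands still between calls to the robot, and variables do not carry over. Pictures are saved under pics/ and viewed, at most 10 in all, crops included, and the job is handed in when it is done.

Besides the shell and the picture viewer there is one more tool, called after "Emit:" as a command line: name --argument value ..., lists and objects as JSON in quotes. send_rows: Moves the arm, as the interface text tells. Its arguments: {"type":"object","properties":{"increments":{"type":"array","items":{"type":"array","items":{"type":"array","items":{"type":"number"}}}}},"required":["increments"]}

```bash
mkdir -p pics; cat > h.py <<'E'
import numpy as np, cv2
from plant import ctrl
def ray(name,px,z,info=None):
    c=info or ctrl.camera_info(name)
    u=cv2.undistortPoints(np.array(px,float).reshape(-1,1,2),np.array(c["mtx"]),np.array(c["dist_coeffs"])).reshape(-1,2)
    T=np.array(c["cam_to_world"]); d=np.c_[u[:,0],-u[:,1],-np.ones(len(u))]@T[:3,:3].T; o=T[:3,3]
    return o+d*((z-o[2])/d[:,2])[:,None]
def blobs(img,lo,hi,amin=30):
    m=cv2.inRange(cv2.cvtColor(img,cv2.COLOR_RGB2HSV),lo,hi)
    n,_,s,c=cv2.connectedComponentsWithStats(m)
    return [(c[i].round(1).tolist(),int(s[i,4]),s[i,2:4].tolist()) for i in range(1,n) if s[i,4]>=amin]
E
python3 - <<'E'
from h import *
for n in("top","scene"):
    im,d=ctrl.snapshot(n); cv2.imwrite(f"pics/{n}0.png",im[:,:,::-1]); np.save(n,im)
    print(n,np.array(ctrl.camera_info(n)["cam_to_world"]).round(2).tolist())
    if n=="top":
        for k,lo,hi in(("green",(40,80,50),(85,255,255)),("blue",(95,100,60),(125,255,255)),("pink",(140,60,80),(178,255,255))):
            for b in blobs(im,lo,hi): print(k,b,ray(n,b[0],37).round(1).tolist())
print(ctrl.get_obs())
E
```

```text
top [[-0.03, 1.0, -0.07, 364.96], [-1.0, -0.03, -0.02, -14.65], [-0.02, 0.07, 1.0, 1595.51], [0.0, 0.0, 0.0, 1.0]]
green ([231.7, 190.7], 47, [8, 8]) [[483.2, 72.9, 37.0]]
green ([328.9, 202.0], 46, [8, 7]) [[438.3, -235.2, 37.0]]
green ([152.5, 208.1], 46, [8, 7]) [[434.6, 328.1, 37.0]]
green ([345.9, 272.3], 49, [8, 8]) [[215.9, -279.8, 37.0]]
green ([118.1, 290.5], 47, [8, 8]) [[176.5, 441.0, 37.0]]
blue ([55.4, 73.4], 599, [42, 16]) [[886.7, 644.0, 37.0]]
blue ([234.0, 121.1], 53, [16, 13]) [[708.4, 60.0, 37.0]]
blue ([261.6, 192.3], 49, [8, 8]) [[475.3, -22.4, 37.0]]
blue ([359.4, 202.7], 50, [8, 8]) [[433.4, -331.5, 37.0]]
blue ([181.8, 213.2], 48, [8, 8]) [[415.7, 234.2, 37.0]]
blue ([375.8, 280.0], 47, [8, 7]) [[189.7, -372.1, 37.0]]
blue ([148.2, 291.6], 54, [8, 8]) [[170.8, 345.1, 37.0]]
scene [[-0.85, -0.39, 0.34, 979.29], [0.52, -0.65, 0.56, 825.08], [0.0, 0.66, 0.76, 1169.84], [0.0, 0.0, 0.0, 1.0]]
{'clock': 0.1, 'q': array([ 1.18846029e+00,  1.24448782e-01,  1.65150460e+00, -2.42800969e-05,
        1.36751391e+00, -8.26020345e-02]), 'qd': array([ 0.00164427, -0.00301949, -0.00397744,  0.00050381,  0.00116412,
       -0.00022831]), 'tau': array([ 4.94704182e-04, -4.18880689e+01, -3.61096287e+01,  7.76396901e-02,
        4.61869058e-02, -8.84696442e-05]), 'eef_pos': array([191.74305854, 620.47251127, 211.52363475]), 'tool_rot': array([ 1.49304125e-01,  9.88790878e-01, -9.14843064e-04, -2.04372040e-04]), 'ft_force': array([ 0.09448051,  0.2283537 , -0.23424158]), 'wrist_torque': array([-0.00883378,  0.00414083, -0.03108869]), 'gripper_force': 0.0, 'grip_width': 95.17234351368873}
```

View pics/top0.png

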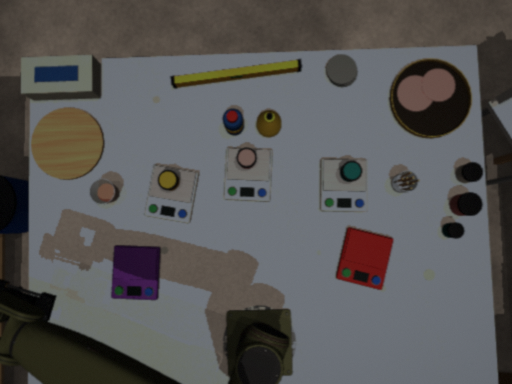

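View pics/scene0.png

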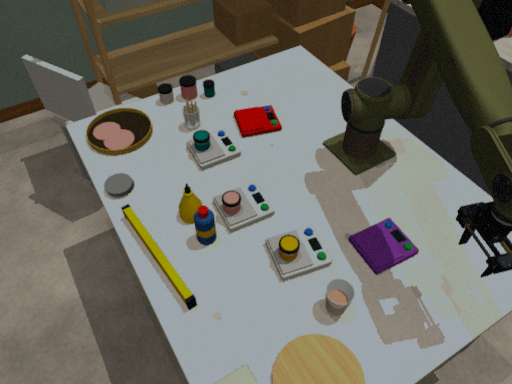

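The top view shows the pink pot at (247,157), with its keys at (232,191) for green and (262,192) for blue. They map to about (483,73) and (475,-22). That is 95.6 mm apart, which fits the expected 96. I'll move above the key panel with the gripper shut and take a closer look.

Emit:
send_rows --increments '[[[1,0.012,-0.03,0,0,0,0],[1,0.024,-0.06,0,0,0,0],[1,0.036,-0.09,0,0,0,0],[1,0.048,-0.12,0,0,0,0],[1,0.06,-0.15,0,0,0,0]]]'

```text
clock: 0.52
eef_pos: [252.0, 469.3, 211.9]
tool_rot: [0.149, 0.989, -0.001, -0.0]
ft_force: [0.9, 0.8, 0.3]
grip_width: 67.2
gripper_force: 0.0
```

Emit:
send_rows --increments '[[[1,0.012,-0.03,0,0,0,0],[1,0.024,-0.06,0,0,0,0],[1,0.036,-0.09,0,0,0,0],[1,0.048,-0.12,0,0,0,0],[1,0.06,-0.15,0,0,0,0]]]'

```text
clock: 0.93
eef_pos: [312.0, 319.4, 212.2]
tool_rot: [0.149, 0.989, -0.0, -0.0]
ft_force: [0.5, 0.1, 0.7]
grip_width: 33.9
gripper_force: 0.0
```

Emit:
send_rows --increments '[[[1,0.012,-0.03,0,0,0,0],[1,0.024,-0.06,0,0,0,0],[1,0.036,-0.09,0,0,0,0],[1,0.048,-0.12,0,0,0,0],[1,0.06,-0.15,0,0,0,0]]]'

```text
clock: 1.35
eef_pos: [371.9, 169.4, 212.3]
tool_rot: [0.149, 0.989, 0.0, -0.0]
ft_force: [1.0, 0.9, -0.2]
grip_width: 2.3
gripper_force: 0.0
```

Emit:
send_rows --increments '[[[1,0.012,-0.03,0,0,0,0],[1,0.024,-0.06,0,0,0,0],[1,0.036,-0.09,0,0,0,0],[1,0.048,-0.12,0,0,0,0],[1,0.06,-0.15,0,0,0,0]]]'

```text
clock: 1.77
eef_pos: [432.0, 19.4, 212.3]
tool_rot: [0.149, 0.989, 0.0, -0.0]
ft_force: [-0.2, 0.3, 0.4]
grip_width: 0.9
gripper_force: 0.0
```

Emit:
send_rows --increments '[[[1,0,0,0,0,0,0],[1,0,0,0,0,0,0],[1,0,0,0,0,0,0]]]'

```text
clock: 2.02
eef_pos: [431.5, 21.3, 212.2]
tool_rot: [0.15, 0.989, 0.0, -0.001]
ft_force: [-0.6, -0.3, 0.1]
grip_width: 0.3
gripper_force: 0.0
```

```bash
cat > w.py <<'E'
import sys
from h import *
o=ctrl.get_obs(); c=ctrl.camera_info("wrist"); im,d=ctrl.snapshot("wrist"); cv2.imwrite(sys.argv[1],im[:,:,::-1])
print(o["eef_pos"].round(1),o["tool_rot"].round(4),o["grip_width"].round(1),o["ft_force"].round(2),o["clock"])
print(np.array(c["cam_to_world"]).round(2).tolist())
for k,lo,hi in(("green",(40,80,50),(85,255,255)),("blue",(95,100,60),(125,255,255))):
    for b in blobs(im,lo,hi,100):
        u,v=map(round,b[0]); p=[d[v,u]]
        print(k,b,"depth",p,ray("wrist",b[0],37,c).round(1).tolist())
E
python3 w.py pics/w1.png
```

```text
Traceback (most recent call last):
  File "w.py", line 4, in <module>
    print(o["eef_pos"].round(1),o["tool_rot"].round(4),o["grip_width"].round(1),o["ft_force"].round(2),o["clock"])
                                                       ^^^^^^^^^^^^^^^^^^^^^
AttributeError: 'float' object has no attribute 'round'
```

View pics/w1.png

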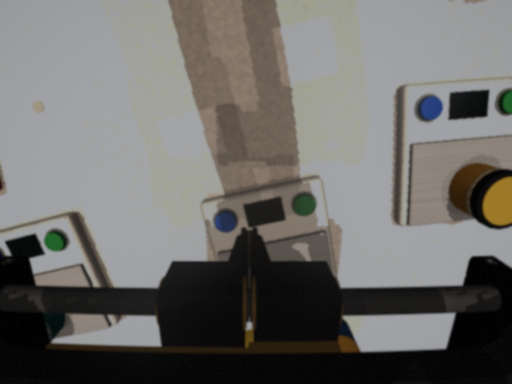

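The wrist view shows the pink scale's panel, blue key at (225,221) and green key at (304,204), both in clear sight ahead of the closed fingers. I'll measure them here.

```bash
sed -i 's/o\["grip_width"\].round(1)/o["grip_width"]/' w.py; python3 w.py pics/w2.png
```

```text
[431.5  21.8 212.3] [ 1.489e-01  9.888e-01  2.000e-04 -4.000e-04] 0.4170459673360919 [ 0.14  0.2  -0.67] 2.0667
[[0.29, -0.91, -0.28, 353.12], [0.96, 0.28, 0.09, 45.42], [0.0, -0.29, 0.96, 385.16], [0.0, 0.0, 0.0, 1.0]]
green ([507.3, 102.4], 182, [10, 23]) depth [np.float32(330.8545)] [[435.0, 322.2, 37.0]]
green ([303.8, 205.1], 299, [20, 19]) depth [np.float32(366.07806)] [[484.1, 72.3, 37.0]]
green ([53.3, 241.1], 276, [19, 20]) depth [np.float32(379.80444)] [[439.1, -235.5, 37.0]]
blue ([430.2, 107.9], 409, [22, 23]) depth [np.float32(332.4525)] [[416.6, 233.3, 37.0]]
blue ([224.4, 221.8], 289, [20, 18]) depth [np.float32(372.83975)] [[476.6, -22.9, 37.0]]
```

Both views agree to within about 1.5 mm. Green is at (484,72.5) and blue at (476,-22.5). I'll move over green, then descend.

Emit:
send_rows --increments '[[[1,0.018,0.017,0,0,0,0],[1,0.035,0.034,0,0,0,0],[1,0.052,0.051,0,0,0,0],[1,0.052,0.051,-0.03,0,0,0],[1,0.052,0.051,-0.06,0,0,0]]]'

```text
clock: 2.53
eef_pos: [486.0, 74.4, 154.4]
tool_rot: [0.147, 0.989, 0.001, 0.003]
ft_force: [0.4, -0.2, -1.1]
grip_width: 0.4
gripper_force: 0.0
```

Emit:
send_rows --increments '[[[1,0,0,-0.03,0,0,0],[1,0,0,-0.06,0,0,0],[1,0,0,-0.08,0,0,0],[1,0,0,-0.08,0,0,0],[1,0,0,-0.08,0,0,0]]]'

```text
clock: 2.95
eef_pos: [482.8, 73.0, 71.9]
tool_rot: [0.148, 0.989, -0.0, -0.001]
ft_force: [0.8, 0.5, 0.4]
grip_width: 0.4
gripper_force: 0.0
```

Emit:
send_rows --increments '[[[1,0,0,-0.004,0,0,0],[1,0,0,-0.008,0,0,0],[1,0,0,-0.011,0,0,0],[1,0,0,-0.013,0,0,0],[1,0,0,-0.013,0,0,0]]]'

```text
clock: 3.37
eef_pos: [484.1, 72.0, 59.8]
tool_rot: [0.149, 0.989, 0.0, 0.0]
ft_force: [-0.4, -0.4, -0.3]
grip_width: 0.3
gripper_force: 0.0
```

Emit:
send_rows --increments '[[[1,0,0,-0.001,0,0,0],[1,0,0,-0.002,0,0,0],[1,0,0,-0.002,0,0,0],[1,0,0,-0.002,0,0,0]]]'

```text
clock: 3.7
eef_pos: [484.0, 71.9, 57.7]
tool_rot: [0.149, 0.989, -0.0, 0.0]
ft_force: [0.6, -0.5, 0.1]
grip_width: 0.4
gripper_force: 0.0
```

Emit:
send_rows --increments '[[[1,0,0,-0.001,0,0,0],[1,0,0,-0.002,0,0,0],[1,0,0,-0.002,0,0,0],[1,0,0,-0.002,0,0,0]]]'

```text
clock: 4.03
eef_pos: [483.9, 72.0, 55.5]
tool_rot: [0.149, 0.989, -0.0, -0.0]
ft_force: [0.8, 0.5, 0.4]
grip_width: 0.1
gripper_force: 0.0
```

Emit:
send_rows --increments '[[[1,0,0,-0.001,0,0,0],[1,0,0,-0.002,0,0,0],[1,0,0,-0.002,0,0,0],[1,0,0,-0.002,0,0,0]]]'

```text
clock: 4.37
eef_pos: [483.9, 72.0, 53.6]
tool_rot: [0.149, 0.989, -0.0, -0.0]
ft_force: [0.4, -0.8, -0.0]
grip_width: 0.3
gripper_force: 0.0
```

```bash
python3 w.py pics/w3.png
```

```text
[483.9  72.   53.6] [ 1.493e-01  9.888e-01 -0.000e+00 -1.000e-04] 0.33440198923201325 [ 0.43 -0.76 -0.04] 4.3667
[[0.29, -0.91, -0.28, 405.43], [0.96, 0.28, 0.09, 95.78], [-0.0, -0.29, 0.96, 226.35], [0.0, 0.0, 0.0, 1.0]]
green ([253.7, 224.6], 385, [36, 27]) depth [np.float32(204.0658)] [[480.1, 76.0, 37.0]]
blue ([481.3, 51.3], 1484, [43, 45]) depth [np.float32(172.58646)] [[416.6, 233.2, 37.0]]
blue ([113.7, 258.9], 965, [36, 37]) depth [np.float32(208.97601)] [[476.3, -22.3, 37.0]]
```

View pics/w3.png

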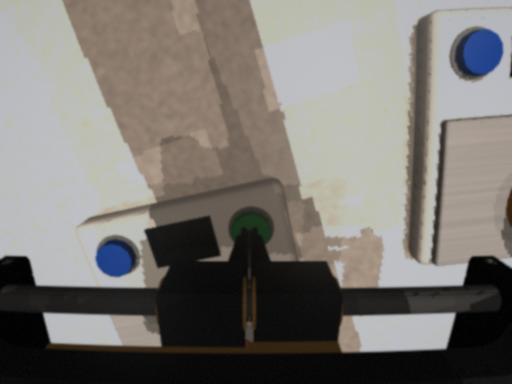

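The fingertip at (250,235) lines up with the green key at (252,226), but there's no contact force yet, so I'll keep lowering in small steps.

Emit:
send_rows --increments '[[[1,0,0,-0.001,0,0,0],[1,0,0,-0.001,0,0,0],[1,0,0,-0.001,0,0,0]]]'

```text
clock: 4.67
eef_pos: [483.9, 72.0, 52.6]
tool_rot: [0.149, 0.989, -0.0, -0.0]
ft_force: [1.1, -0.6, 0.2]
grip_width: 0.6
gripper_force: 0.0
```

```bash
python3 - <<'E'
from h import *
c=ctrl.camera_info("wrist"); T=np.linalg.inv(np.array(c["cam_to_world"])); o=ctrl.get_obs()
im,d=ctrl.snapshot("wrist")
for p in([484,72.3,37],[471,73,37],o["eef_pos"]+[0,0,-22],o["eef_pos"]+[-10,0,-22]):
    q=T[:3,:3]@np.array(p)+T[:3,3]
    print(np.round(p,1),cv2.projectPoints(np.array([[q[0],-q[1],-q[2]]]),np.zeros(3),np.zeros(3),np.array(c["mtx"]),np.array(c["dist_coeffs"]))[0].ravel().round(1),"depth",-q[2])
print(d[205:300:5,250].round(0)); print(o["ft_force"])
# world heights along column 250
for v in range(205,300,6):
    a=ray("wrist",[[250,v]],0,c)[0]; C=np.array(c["cam_to_world"])[:3,3]; f=np.array(c["cam_to_world"])[:3,:3]@[0,0,-1]
    print(v,(C+(a-C)*d[v,250]/((a-C)@f)).round(1),im[v,250])
E
```

```text
[484.   72.3  37. ] [250. 232.] depth 204.1114958673425
[471  73  37] [245.1 213.7] depth 200.42866931780748
[483.9  72.   30.6] [249.5 228.2] depth 210.25319291959363
[473.9  72.   30.6] [245.  214.8] depth 207.46658176006707
[207. 208. 201. 201. 202. 182. 177. 170. 164. 159. 153. 149. 145. 140.
 136. 133. 131.  92.  89.]
[ 1.08099155 -0.59377526  0.21484486]
205 [469.   76.9  28.8] [100  90  82]
211 [472.2  75.9  31.1] [39 44 33]
217 [473.5  75.5  38.6] [28 52 28]
223 [478.2  74.1  36.5] [28 52 29]
229 [481.2  73.1  39. ] [25 42 25]
235 [475.1  74.9  62.5] [19 20 15]
241 [474.3  75.1  72.1] [17 19 15]
247 [474.5  75.1  78.9] [15 18 14]
253 [475.   74.9  84.4] [23 21 19]
259 [474.6  75.   91.4] [26 23 20]
265 [475.4  74.7  95.6] [24 22 21]
271 [475.3  74.8 101.3] [41 37 33]
277 [474.1  75.1 108.3] [39 37 32]
283 [475.4  74.7 110.7] [24 22 19]
289 [455.9  80.5 145.8] [22 21 18]
295 [456.1  80.5 148.5] [26 25 22]
```

```bash
python3 - <<'E'
from h import *
im,d=ctrl.snapshot("scene"); c=ctrl.camera_info("scene"); T=np.linalg.inv(np.array(c["cam_to_world"])); o=ctrl.get_obs()
def pj(p):
    q=T[:3,:3]@np.array(p)+T[:3,3]
    return cv2.projectPoints(np.array([[q[0],-q[1],-q[2]]]),np.zeros(3),np.zeros(3),np.array(c["mtx"]),np.array(c["dist_coeffs"]))[0].ravel()
k=pj([484,72.3,37]); t=pj(o["eef_pos"]+[0,0,-22]); e=pj(o["eef_pos"]); u,v=k.astype(int)
cr=cv2.resize(im[v-45:v+30,u-50:u+50],None,fx=8,fy=8,interpolation=cv2.INTER_CUBIC)
cv2.imwrite("pics/s1.png",cr[:,:,::-1])
for n,p in(("key",k),("tip",t),("tcp",e)): print(n,p.round(1),((p-[u-50,v-45])*8).round())
E
```

```text
key [264.4 205.1] [403. 361.]
tip [264.3 206.2] [403. 370.]
tcp [264.5 202.2] [404. 337.]
```

View pics/s1.png

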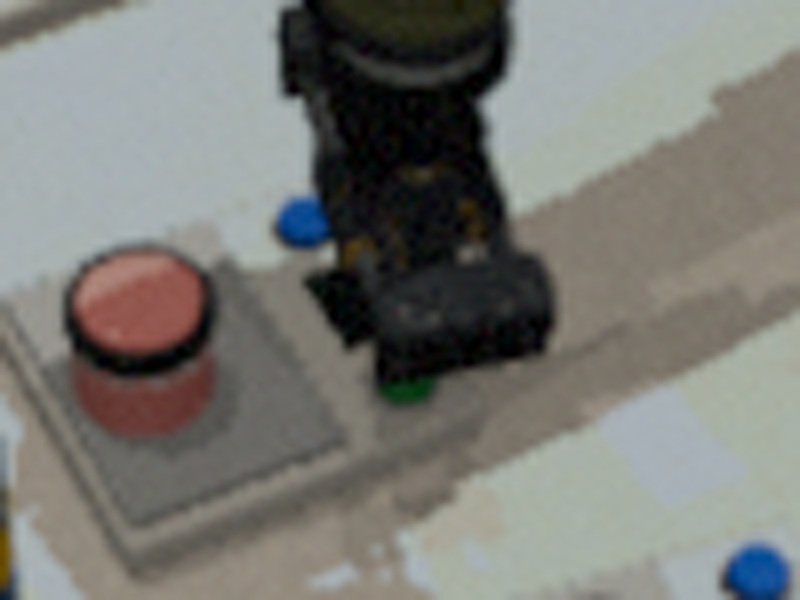

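The scene crop shows the green key at (405,385) still up beneath the gripper, and the wrist depth puts the key top at 37–39 mm. So the tip has not touched yet, and I'll keep going down slowly while watching the force.

Emit:
send_rows --increments '[[[1,0,0,-0.001,0,0,0],[1,0,0,-0.002,0,0,0],[1,0,0,-0.002,0,0,0]]]'

```text
clock: 5.02
eef_pos: [483.8, 72.0, 50.4]
tool_rot: [0.149, 0.989, -0.0, -0.0]
ft_force: [0.4, 0.2, -0.4]
grip_width: 0.4
gripper_force: 0.0
```

Emit:
send_rows --increments '[[[1,0,0,-0.001,0,0,0],[1,0,0,-0.002,0,0,0],[1,0,0,-0.002,0,0,0]]]'

```text
clock: 5.27
eef_pos: [483.8, 72.0, 48.4]
tool_rot: [0.149, 0.989, -0.0, -0.0]
ft_force: [-0.0, -0.2, 0.2]
grip_width: 0.5
gripper_force: 0.0
```

```bash
cat > t.py <<'E'
from h import *
import sys
c=ctrl.camera_info("wrist"); C=np.array(c["cam_to_world"]); f=C[:3,:3]@[0,0,-1]; C=C[:3,3]
im,d=ctrl.snapshot("wrist"); cv2.imwrite(sys.argv[1],cv2.resize(im[180:330,150:350],None,fx=4,fy=4)[:,:,::-1])
for u in (245,250,255):
  for v in range(214,244,3):
    a=ray("wrist",[[u,v]],0,c)[0]
    print(u,v,(C+(a-C)*d[v,u]/((a-C)@f)).round(0),im[v,u])
E
python3 t.py pics/t1.png
```

```text
245 214 [472.  73.  30.] [41 44 36]
245 217 [472.  73.  35.] [27 40 25]
245 220 [473.  72.  38.] [29 51 28]
245 223 [475.  72.  37.] [28 51 28]
245 226 [477.  71.  37.] [28 49 28]
245 229 [472.  73.  55.] [20 24 17]
245 232 [472.  73.  59.] [20 19 16]
245 235 [473.  73.  62.] [19 18 15]
245 238 [472.  73.  66.] [17 17 14]
245 241 [473.  73.  70.] [16 14 13]
250 214 [473.  76.  30.] [34 42 30]
250 217 [473.  76.  35.] [28 45 25]
250 220 [474.  75.  37.] [30 54 30]
250 223 [476.  75.  38.] [29 52 28]
250 226 [478.  74.  38.] [27 51 27]
250 229 [480.  74.  39.] [27 43 24]
250 232 [474.  75.  56.] [22 23 17]
250 235 [475.  75.  59.] [21 21 18]
250 238 [474.  75.  64.] [19 19 15]
250 241 [475.  75.  67.] [19 20 16]
255 214 [474.  79.  30.] [39 44 35]
255 217 [474.  79.  35.] [28 42 26]
255 220 [475.  78.  37.] [31 54 31]
255 223 [477.  78.  39.] [29 52 29]
255 226 [479.  77.  39.] [27 48 27]
255 229 [475.  78.  53.] [20 20 17]
255 232 [474.  78.  59.] [21 20 17]
255 235 [474.  78.  63.] [20 18 15]
255 238 [474.  78.  67.] [17 17 15]
255 241 [474.  78.  71.] [17 16 13]
```

View pics/t1.png

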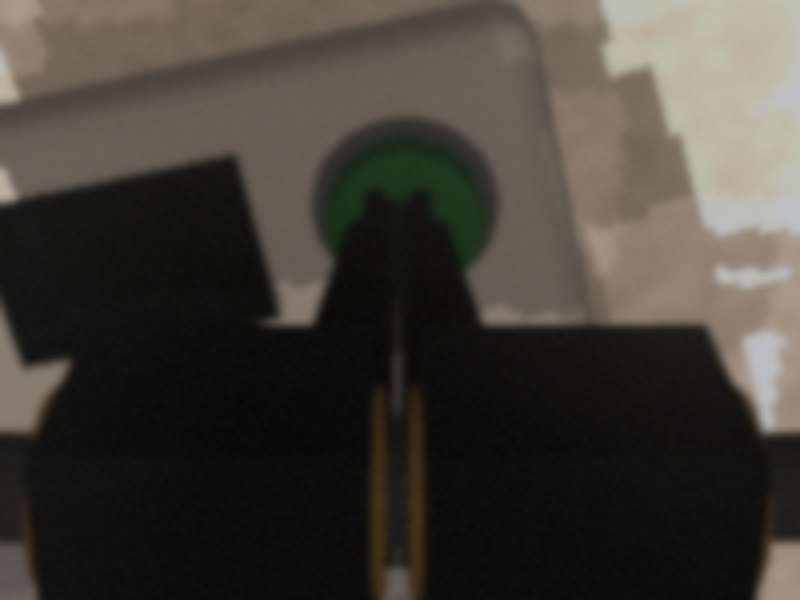

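The crop shows the two shut tips centred over the green key at (400,195), still above it. By depth, tip z is about 52 and the key top about 38. That means the shut fingers reach less far than the stated 22 mm. I'll carry on down.

Emit:
send_rows --increments '[[[1,0,0,-0.002,0,0,0],[1,0,0,-0.003,0,0,0],[1,0,0,-0.004,0,0,0],[1,0,0,-0.004,0,0,0]]]'

```text
clock: 5.65
eef_pos: [483.8, 72.0, 44.3]
tool_rot: [0.149, 0.989, -0.0, -0.0]
ft_force: [-0.5, 0.4, -0.8]
grip_width: 0.3
gripper_force: 0.0
```

Emit:
send_rows --increments '[[[1,0,0,-0.001,0,0,0],[1,0,0,-0.002,0,0,0],[1,0,0,-0.002,0,0,0]]]'

```text
clock: 5.9
eef_pos: [483.9, 72.0, 42.5]
tool_rot: [0.149, 0.989, -0.0, -0.0]
ft_force: [0.2, -0.0, -0.3]
grip_width: 0.9
gripper_force: 0.0
```

Emit:
send_rows --increments '[[[1,0,0,-0.001,0,0,0],[1,0,0,-0.002,0,0,0],[1,0,0,-0.002,0,0,0]]]'

```text
clock: 6.15
eef_pos: [483.9, 72.0, 40.4]
tool_rot: [0.149, 0.989, -0.0, -0.0]
ft_force: [0.1, 0.1, 0.6]
grip_width: 0.5
gripper_force: 0.0
```

```bash
python3 t.py pics/t2.png | grep '^250'
```

```text
250 214 [470.  76.  30.] [61 57 50]
250 217 [473.  76.  29.] [46 46 39]
250 220 [472.  76.  34.] [27 39 22]
250 223 [473.  76.  38.] [28 49 28]
250 226 [475.  75.  38.] [30 54 30]
250 229 [477.  74.  38.] [26 42 25]
250 232 [475.  75.  47.] [23 22 18]
250 235 [475.  75.  51.] [21 21 18]
250 238 [475.  75.  54.] [19 22 16]
250 241 [475.  75.  59.] [18 19 15]
```

Emit:
send_rows --increments '[[[1,0,0,-0.001,0,0,0],[1,0,0,-0.003,0,0,0],[1,0,0,-0.003,0,0,0]]]'

```text
clock: 6.45
eef_pos: [483.7, 72.0, 37.3]
tool_rot: [0.149, 0.989, -0.0, -0.0]
ft_force: [-0.3, 0.9, 0.0]
grip_width: 0.6
gripper_force: 0.0
```

Emit:
send_rows --increments '[[[1,0,0,-0.001,0,0,0],[1,0,0,-0.002,0,0,0],[1,0,0,-0.002,0,0,0]]]'

```text
clock: 6.7
eef_pos: [483.8, 72.0, 35.4]
tool_rot: [0.149, 0.989, -0.0, -0.0]
ft_force: [0.4, -0.4, -0.6]
grip_width: 0.6
gripper_force: 0.0
```

Emit:
send_rows --increments '[[[1,0,0,-0.001,0,0,0],[1,0,0,-0.001,0,0,0],[1,0,0,-0.001,0,0,0]]]'

```text
clock: 6.95
eef_pos: [484.0, 72.0, 34.8]
tool_rot: [0.149, 0.989, -0.0, -0.0]
ft_force: [-0.9, -0.5, 3.0]
grip_width: 0.6
gripper_force: 1.0
```

Emit:
send_rows --increments '[[[1,0,0,-0.001,0,0,0],[1,0,0,-0.001,0,0,0],[1,0,0,-0.001,0,0,0]]]'

```text
clock: 7.2
eef_pos: [484.0, 72.0, 33.8]
tool_rot: [0.149, 0.989, 0.0, 0.0]
ft_force: [-1.6, 0.7, 3.0]
grip_width: 0.6
gripper_force: 1.3
```

```bash
python3 t.py pics/t3.png | grep '^250'
```

```text
250 214 [469.  77.  28.] [102  93  83]
250 217 [470.  77.  29.] [69 63 56]
250 220 [472.  76.  30.] [49 48 41]
250 223 [472.  76.  35.] [29 41 27]
250 226 [473.  76.  36.] [28 50 28]
250 229 [475.  75.  37.] [27 43 26]
250 232 [475.  75.  39.] [21 21 18]
250 235 [474.  75.  46.] [21 22 18]
250 238 [475.  75.  48.] [21 22 18]
250 241 [475.  75.  51.] [19 20 16]
```

View pics/t3.png

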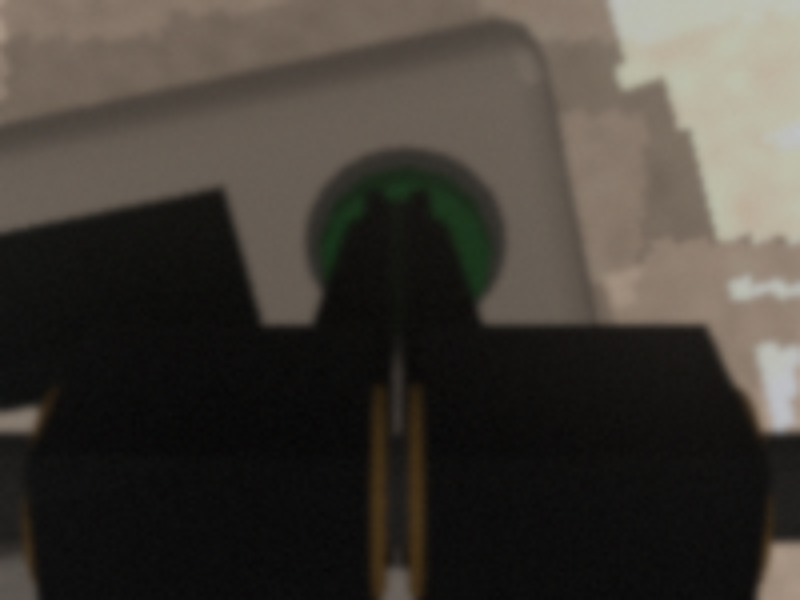

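Contact came at TCP z≈35, with Fz about 3 N and the tips on the green key at (400,200) in the crop. I'll press to about 4.5 mm of travel.

Emit:
send_rows --increments '[[[1,0,0,-0.001,0,0,0],[1,0,0,-0.002,0,0,0],[1,0,0,-0.003,0,0,0],[1,0,0,-0.003,0,0,0],[1,0,0,-0.003,0,0,0]]]'

```text
clock: 7.67
eef_pos: [484.1, 72.0, 30.7]
tool_rot: [0.149, 0.989, -0.0, 0.0]
ft_force: [-1.1, -0.2, 4.8]
grip_width: 0.4
gripper_force: 2.1
```

Green is pressed at 4.8 N, well past the registering point. I'll release it, raise the hand, and move over blue with a turn of +0.22 rad for more room beside the pot.

Emit:
send_rows --increments '[[[1,0,0,0.008,0,0,0],[1,0,0,0.03,0,0,0],[1,0,0,0.06,0,0,0],[1,0,0,0.08,0,0,0],[1,0,0,0.08,0,0,0]]]'

```text
clock: 8.08
eef_pos: [487.4, 72.2, 116.1]
tool_rot: [0.149, 0.989, 0.001, 0.005]
ft_force: [0.7, 0.6, 0.8]
grip_width: 0.5
gripper_force: 0.0
```

Emit:
send_rows --increments '[[[1,-0.002,-0.025,0,0,0,0.055],[1,-0.004,-0.05,0,0,0,0.11],[1,-0.006,-0.075,0,0,0,0.165],[1,-0.008,-0.095,0,0,0,0.22],[1,-0.008,-0.095,0,0,0,0.22]]]'

```text
clock: 8.5
eef_pos: [475.3, -25.4, 109.8]
tool_rot: [0.041, 0.999, -0.0, -0.0]
ft_force: [-0.5, -0.5, -0.3]
grip_width: 0.5
gripper_force: 0.0
```

Emit:
send_rows --increments '[[[1,0,0,-0.025,0,0,0],[1,0,0,-0.045,0,0,0],[1,0,0,-0.06,0,0,0],[1,0,0,-0.065,0,0,0],[1,0,0,-0.065,0,0,0]]]'

```text
clock: 8.92
eef_pos: [474.3, -22.3, 43.6]
tool_rot: [0.04, 0.999, 0.0, -0.002]
ft_force: [0.1, -0.1, 0.5]
grip_width: 0.3
gripper_force: 0.0
```

```bash
python3 t.py pics/t4.png >/dev/null; python3 w.py pics/w4.png
```

```text
[475.4 -22.5  45. ] [ 3.990e-02  9.992e-01  2.000e-04 -8.000e-04] 0.6487718986203798 [ 0.27 -0.22  0.5 ] 8.9667
[[0.08, -0.95, -0.29, 393.79], [1.0, 0.08, 0.02, -16.59], [0.0, -0.29, 0.96, 217.91], [0.0, 0.0, 0.0, 1.0]]
green ([399.1, 237.3], 1125, [38, 39]) depth [np.float32(196.51192)] [[483.5, 72.1, 37.0]]
blue ([240.6, 229.3], 106, [25, 21]) depth [np.float32(180.55727)] [[469.7, -27.7, 37.0]]
```

View pics/t4.png

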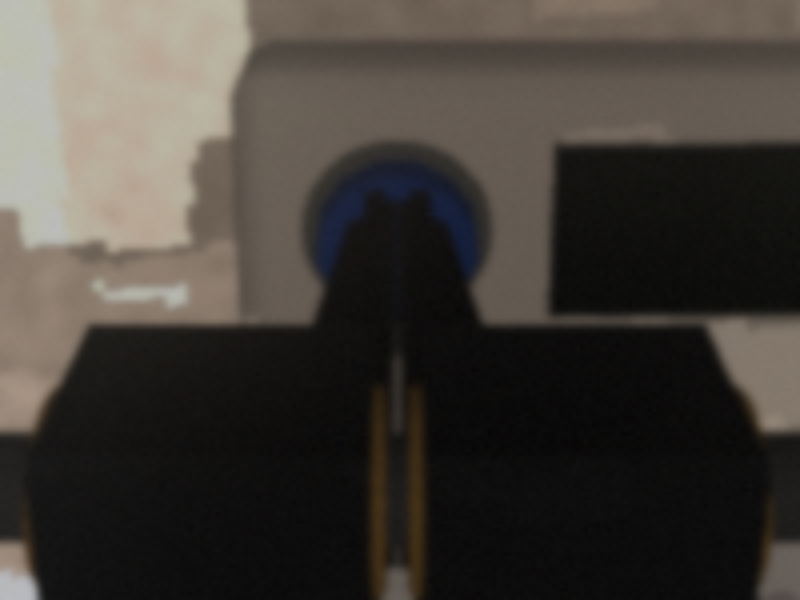

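The tips are centred over the blue key at (395,200) in the crop, at TCP z≈45. The same press needs about 15 mm more.

Emit:
send_rows --increments '[[[1,0,0,-0.003,0,0,0],[1,0,0,-0.006,0,0,0],[1,0,0,-0.009,0,0,0],[1,0,0,-0.011,0,0,0],[1,0,0,-0.011,0,0,0]]]'

```text
clock: 9.43
eef_pos: [476.2, -23.0, 34.7]
tool_rot: [0.04, 0.999, 0.0, 0.0]
ft_force: [-0.5, 0.7, 2.2]
grip_width: 0.5
gripper_force: 1.1
```

Emit:
send_rows --increments '[[[1,0,0,-0.001,0,0,0],[1,0,0,-0.002,0,0,0],[1,0,0,-0.003,0,0,0],[1,0,0,-0.003,0,0,0],[1,0,0,-0.003,0,0,0]]]'

```text
clock: 9.85
eef_pos: [476.2, -23.0, 31.9]
tool_rot: [0.04, 0.999, 0.0, 0.0]
ft_force: [-0.6, 0.4, 4.0]
grip_width: 0.2
gripper_force: 1.8
```

Emit:
send_rows --increments '[[[1,0,0,-0.001,0,0,0],[1,0,0,-0.0012,0,0,0],[1,0,0,-0.0012,0,0,0],[1,0,0,-0.0012,0,0,0]]]'

```text
clock: 10.18
eef_pos: [476.2, -23.0, 30.6]
tool_rot: [0.04, 0.999, 0.0, 0.0]
ft_force: [0.2, 1.7, 4.7]
grip_width: 0.4
gripper_force: 2.1
```

Emit:
send_rows --increments '[[[1,0,0,0.008,0,0,0],[1,0,0,0.03,0,0,0],[1,0,0,0.06,0,0,0],[1,0,0,0.09,0,0,0],[1,0,0,0.12,0,0,0]]]'

```text
clock: 10.6
eef_pos: [475.0, -23.0, 151.1]
tool_rot: [0.04, 0.999, -0.0, -0.001]
ft_force: [0.5, 0.3, -0.2]
grip_width: 0.5
gripper_force: 0.0
```

Emit:
send_rows --increments '[[[1,-0.02,0,0.02,0,0,0],[1,-0.04,0,0.05,0,0,0],[1,-0.06,0,0.06,0,0,0],[1,-0.06,0,0.06,0,0,0],[1,-0.06,0,0.06,0,0,0]]]'

```text
clock: 11.02
eef_pos: [415.9, -23.1, 210.9]
tool_rot: [0.04, 0.999, -0.0, 0.001]
ft_force: [-0.1, 0.6, -1.2]
grip_width: 0.3
gripper_force: 0.0
```

```bash
python3 w.py pics/w5.png
```

```text
[415.9 -23.1 210.9] [ 4.000e-02  9.992e-01 -2.000e-04  1.100e-03] 0.28716711703384207 [-0.1   0.64 -1.23] 11.0167
[[0.08, -0.95, -0.29, 333.62], [1.0, 0.08, 0.02, -17.02], [-0.0, -0.29, 0.96, 383.51], [0.0, 0.0, 0.0, 1.0]]
green ([73.1, 208.5], 318, [21, 21]) depth [np.float32(366.7379)] [[439.0, -235.6, 37.0]]
green ([333.6, 224.8], 313, [20, 19]) depth [np.float32(371.96185)] [[483.8, 71.9, 37.0]]
blue ([471.6, 159.4], 344, [21, 22]) depth [np.float32(348.29623)] [[416.4, 233.2, 37.0]]
blue ([3.5, 211.4], 133, [9, 18]) depth [np.float32(367.72696)] [[435.9, -326.3, 37.0]]
blue ([254.2, 223.4], 215, [20, 18]) depth [np.float32(372.11514)] [[474.3, -22.1, 37.0]]
```

View pics/w5.png

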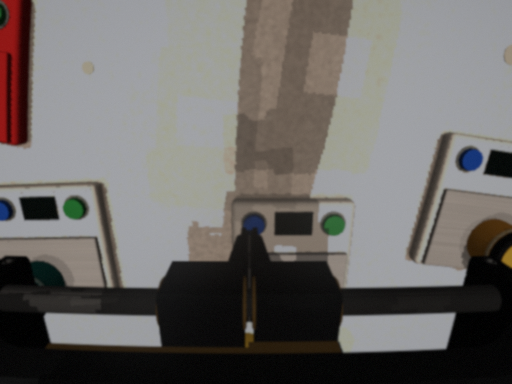

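Both keys, green at (334,225) and blue at (254,223), are up again. The scale hasn't moved and the hand is clear, so I'll hand in.

```bash
python3 -c "
from plant import ctrl
print(ctrl.hand_in())"
```

```text
the job is handed in; nothing more can be done
None
```

I pressed and released the pink scale's green key, then its blue key, each at just under 5 N; I then drew the hand clear and handed the job in at about 11 s, with no verdict returned.

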